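# Shut the screened box and hold the spring probe on its test pad

### The arm

A 7-joint arm with a two-finger parallel gripper is mounted at the origin on a cart in front of the work surface, level with it; the furniture and walls round the work are solid. World frame = base frame: x ahead of the robot, y to its left, z up, the work surface at z = 0. Lengths are in m, angles in rad, forces in N, time in s.
With the tool pointing down it reaches from about 0.425 to 0.95 m from the base axis. Payload 4.7 kg.
Tool frame: the origin (TCP) lies between the finger pads; the fingertips stand 17 mm ahead of it and the grasp point (between the pads) lies 2 mm behind it (manip.tcp_to_tips is the distance from the TCP to the fingertips, in m); z points along the fingers, y is the line along which they close (so a half turn about z gives the same grasp; the last joint's range is limited). The gripper opens to 87 mm and grips with 3 to 60 N. Pads are 19 mm wide; open, the fingers measure 117 mm over their backs; the gripper's body (75 mm by 190 mm) begins 51 mm behind the grasp point.
Start: joints at [-0.029, 0.469, -0.049, 1.532, 0.024, 1.141, -0.082], TCP at [0.675, 0, 0.205] pointing down, gripper open.
Joint ranges: [-2.59, 2.59], [-0.33, 1.99], [-1.39, 1.29], [0.1, 2.45], [-1.04, 4.18], [0.21, 1.99], [-2.66, 2.66]. Speed limits (rad/s): [2.57, 2.57, 3.14, 3.14, 3.14, 3.14, 3.14].

### API

Orientations are given as a unit quaternion [w, x, y, z].
In Python, from rig import manip, viewer gives the robot as it stands.
- The arm moves only by the shell command python3 -m handwheel 'ROWS' [FORCE]. ROWS is JSON, a list of rows, each an object with "jaw": the finger opening in m, from 0 to 0.087; "linear": the shift along the world's x, y, z in m, a list of three; "yaw": the turn about the world's z in rad. A call has 1 to 5 rows; each row is the pose to reach, as a shift and turn from the pose commanded when the call began; what a row does not reach only later rows make up. A row lasts 1/12 s, in which the tool goes at most 41.7 mm and 7.16 degrees, less where a joint would pass 70% of its speed; a pose out of reach is approached as far as the arm can. A call with a gripper value outside its range is refused whole. The fingers move at their own pace and stop on an object; FORCE is the grip in N (left out, the last holds). Time passes only in rows, so rows that repeat a pose let the fingers close. It gives the time, the measured TCP pose, the force, the opening and the grip force at its end, in the units of the state.
- manip.state(): the state, without advancing time (a new reading comes with each control period).
- viewer.read_camera(name): name is "scene" or "side" or "wrist"; returns a dict with "image" (400x640x3 uint8, red, green, blue), "range_z" (400x640 float32, m along the optical axis (not along the pixel's ray), 0 where there is no reading), "fx", "fy", "cx", "cy" (pixels), "R" (3x3) and "t" (3): a world point X has camera coordinates R X + t. Camera axes: x right, y down, z forward; pixel columns grow to the right and rows downward; lengths in m; the calibration is good to about 2 mm. A picture is of the moment at which its call begins.
- manip.job_done(): hands the job in; it is judged then, once.
The state is a dict: "time_s": time; "joints": joint angles; "dq": joint speeds; "joint_efforts": joint torques, N m; "ee_pos": TCP position; "ee_rot": TCP orientation; "ft_force": force on the tool from outside, world axes, zero at the start; "wrist_torque": the same for the moment, N m; "finger_gap": finger opening in m; "finger_force": force on a finger pad.
Only numpy, scipy, OpenCV 4.12 (cv2) and the standard library are available. Lean on these libraries where they do the work, as an engineer would, in place of code of your own. Each camera call takes 0.05 s, during which the arm holds its last target. There are 200 camera calls.

### The job

First gently swing the hinged lid of the metal test box fully shut. Then take the spring probe (the one with the long straight grip) out of the stand, pass it upright through the round port in the lid and hold it upright on the middle of the round brass test pad below, pressing lightly so that its spring plunger is about half way in; finish while still holding it there. Leave the blanking plug in the stand and the other things on the bench where they are.

Things in the scene. Friction and masses are not known exactly. Their poses are not given: they have to be found in the camera images.
- test_box: Fixed plain aluminium box, 150 (x) x 130 (y) x 45 mm high without its lid, open on top, 4 mm walls; a brass socket sticks out 12 mm from each y side; a green circuit board lies in its +x half. Origin: centre of the underside, z up. The hinge is along its far (+x) side; the lid opens up from the -x side. Stands left or right in front of the robot, yaw within 0.3 rad.
- lid (a joint): Lid hinge, rad: 0 = shut, grows as it opens; starts 0.9 to 1.25, stop at 1.5. Stiff (friction 0.22 N m): it stays where left; 2 to 3 N near the free edge moves it. Lid: aluminium plate 150 x 130 x 5 mm with a 12 mm tab at the middle of its free edge. Hinge line parallel to the box's y, at x = 75, z = 45 mm in the box frame; shut, its top is 50 mm above the bench.
- lid_hinge (a point): Middle of the lid's hinge line (on the underside of the lid, far edge). Axes turn with the lid: -x runs from the hinge along the lid to its free edge, z is the outward normal of its outer (top) face.
- lid_edge (a point): Middle of the lid's free edge without the tab, on its outer face, 150 mm from the hinge; moves with the lid, axes as lid_hinge.
- lid_port (a point): Centre, on the lid's outer face, of the round through hole of 22 mm diameter; moves with the lid, axes as lid_hinge. With the lid shut it is right above the test pad.
- test_pad: Round post inside the box, 18 mm diameter, with a flat brass disc of 15 mm diameter as its top: the test pad. Origin: centre of its foot, at (-30, +20, 7) mm in the box frame; the pad's face is 23 mm above the origin. Fixed to the box.
- pad_top (a point): Centre of the test pad's brass face, 30 mm above the bench, 20 mm below the top of the shut lid.
- stand: Fixed dark steel block 50 (x) x 120 (y) x 50 mm high on a 70 x 140 x 6 mm rubber foot, with two vertical through holes of 11.5 mm at y = -30 and +30 mm; one holds the probe, the other the blanking plug (either way round). Origin: centre of the underside, z up. Yaw within 0.3 rad.
- probe: Spring probe, about 60 g, upright in the stand: straight round plastic grip 18 mm diameter, 61 mm long; below it a steel barrel 8 mm diameter, 25 mm long, then a brass plunger 4.4 mm diameter. Origin: centre of the grip's underside, which rests on the stand's top 50 mm above the bench; z runs up its axis to the grip's top. Barrel and plunger hang in the hole: lift it straight up 50 mm or more.
- probe_tip (a point): Rounded end of the plunger, 45 mm below the probe's origin along its axis when the plunger is out; moves with the plunger.
- plunger (a joint): How far the plunger is pushed into the probe, m: 0 = out, 0.012 = stop. Spring: 0.7 N to begin to move, then 0.35 N per mm (2.8 N half way, 4.9 N at the stop).
- plug: Blanking plug in the other hole of the stand: a low grey mushroom head, 28 mm diameter, standing 26 mm above the stand. Origin: underside of its shoulder on the stand's top. To be left alone.
- tape_roll: Roll of black tape lying flat, 54 mm diameter, 19 mm high; bystander. Origin: centre of its underside.
- flux_jar: Small round jar, 46 mm diameter, 38 mm high; bystander. Origin: centre of its underside.
- driver_1: Screwdriver lying on the bench near its front edge, 157 mm long; bystander. Origin: its middle.
- calipers: Digital calipers lying on the bench near its front edge, 230 mm long; bystander. Origin: its middle.
Not all that is in view belongs to the job. What is shaped like the probe but green or pink is not meant.

How it is judged:
By the outcome, as a careful person would: the job done as asked, in the order asked, and still so for the second after the job is handed in, while the arm keeps its last pose, push and grip.
It also fails if it takes over 58 s, if anything falls off the work surface, if the arm or the gripper's body presses on something with over 40 N, if the wrist force passes 120 N, or if a joint passes its speed limit or range.

## Working session

There is one attempt and no reset: what is moved stays moved. The work goes in short steps, Python scripts to look and compute and a shell command to move; the robot and the scene stay as the last step left them, time stands still between calls to the robot, and variables do not carry over. Pictures are saved under pics/ and viewed, at most 10 in all, crops included, and the job is handed in when it is done.

```bash
mkdir -p pics; cat > h.py <<'E'
import numpy as np, cv2
from rig import manip, viewer
def cloud(c):
    z=c["range_z"]; v,u=np.mgrid[0:400,0:640]
    P=np.stack([(u-c["cx"])/c["fx"]*z,(v-c["cy"])/c["fy"]*z,z],-1)
    W=(P-np.array(c["t"]))@np.array(c["R"]); W[z<=0]=np.nan
    return W
def save(c,n): cv2.imwrite("pics/"+n,c["image"][:,:,::-1])
E
python3 - <<'E'
from h import *
for n in("scene","side"):
    c=viewer.read_camera(n); save(c,n+"0.png"); np.savez(n+"0.npz",**c); print(n,-np.array(c["R"]).T@np.array(c["t"]))
print(manip.state())
E
```

```text
scene [ 0.12935958 -0.74680701  0.42637213]
side [0.33219306 0.73483319 0.41291592]
{'time_s': 0.1, 'joints': array([-0.02888706,  0.46938071, -0.04858441,  1.53352122,  0.02411208,
        1.14099618, -0.08226007]), 'dq': array([-0.00013102, -0.0010813 ,  0.00017102, -0.00343166,  0.00141304,
       -0.00077604,  0.00064714]), 'joint_efforts': array([ 1.65191257e-03, -5.09170032e+01, -8.03893874e-02, -2.36828882e+01,
       -6.13215147e-02,  3.44494684e-02,  3.39676899e-05]), 'ee_pos': array([ 6.74457542e-01, -5.06806054e-06,  2.03913474e-01]), 'ee_rot': array([-5.81462122e-04,  7.07088672e-01,  7.07124367e-01, -6.33320632e-04]), 'ft_force': array([0.43075504, 0.73201168, 0.24620956]), 'wrist_torque': array([ 0.00232798,  0.0162196 , -0.00635384]), 'finger_force': 0.0, 'finger_gap': 0.08721724150216376}
```

View pics/scene0.png

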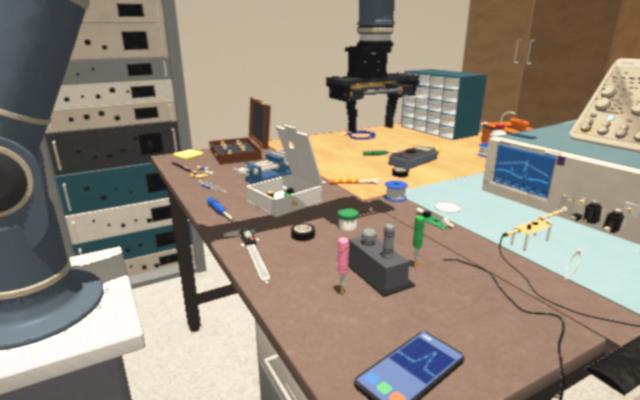

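View pics/side0.png

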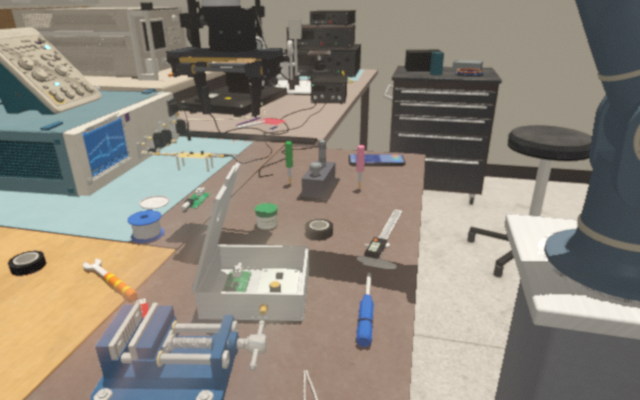

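The scene view shows the box with its open lid at about (290,170) and the stand at (380,262). The grey probe is at (389,240), the plug at (369,237), and the pink and green decoys at (343,262) and (418,235). The side view shows the box interior with the pad at about (275,285).

```bash
cat > m.py <<'E'
from h import *
S=dict(np.load("scene0.npz")); D=dict(np.load("side0.npz"))
P=np.concatenate([cloud(c).reshape(-1,3) for c in(S,D)]); C=np.concatenate([S["image"].reshape(-1,3),D["image"].reshape(-1,3)])
k=np.isfinite(P).all(1)&(P[:,0]>.3)&(P[:,0]<.95)&(abs(P[:,1])<.45)&(P[:,2]>-.02)&(P[:,2]<.25)
P=P[k];C=C[k]
for n,c,us in(("scene",S,[(389,235),(369,235),(343,245),(418,230),(380,260),(348,215),(303,230),(290,205),(310,180),(255,250)]),("side",D,[(322,150),(316,170),(290,155),(361,155),(275,285),(308,250),(303,318),(203,315),(212,250),(237,170)])):
    W=cloud(c); print(n)
    for u,v in us: print((u,v),W[v,u].round(3),c["image"][v,u])
# height map 2mm/px: x .35-.95 up, y .45..-.45
H=np.zeros((600,800),np.float32); I=np.zeros((600,800,3),np.uint8)
o=np.argsort(P[:,2]);P=P[o];C=C[o]
r=((.95-P[:,0])*1000).astype(int);q=((.4-P[:,1])*1000).astype(int);ok=(r>=0)&(r<600)&(q>=0)&(q<800)
for a,b,z,cc in zip(r[ok],q[ok],P[ok,2],C[ok]):
    I[max(a-1,0):a+1,max(b-1,0):b+1]=cc[::-1]
cv2.imwrite("pics/top.png",I)
E
python3 m.py
```

```text
scene
(389, 235) [ 0.553 -0.234  0.096] [89 89 84]
(369, 235) [nan nan nan] [165 165 155]
(343, 245) [ 0.463 -0.229  0.099] [222 124 141]
(418, 230) [ 0.629 -0.223  0.082] [ 46 122  59]
(380, 260) [ 0.539 -0.231  0.05 ] [123 120 119]
(348, 215) [ 0.609 -0.02   0.038] [ 84 181 109]
(303, 230) [0.518 0.023 0.005] [224 212 184]
(290, 205) [0.543 0.142 0.017] [144 135 123]
(310, 180) [0.635 0.207 0.047] [138 132 122]
(255, 250) [ 0.391 -0.007  0.003] [243 234 220]
side
(322, 150) [ 0.556 -0.218  0.09 ] [102  99  96]
(316, 170) [ 0.554 -0.152  0.065] [100 100  95]
(290, 155) [ 0.63  -0.207  0.076] [ 66 109  64]
(361, 155) [ 0.464 -0.215  0.086] [162 103 114]
(275, 285) [0.523 0.228 0.029] [228 195 121]
(308, 250) [ 0.515  0.072 -0.002] [166 159 149]
(303, 318) [0.473 0.259 0.003] [158 149 140]
(203, 315) [0.611 0.289 0.006] [149 143 135]
(212, 250) [0.63  0.208 0.062] [134 128 120]
(237, 170) [0.599 0.159 0.177] [156 150 140]
```

View pics/top.png

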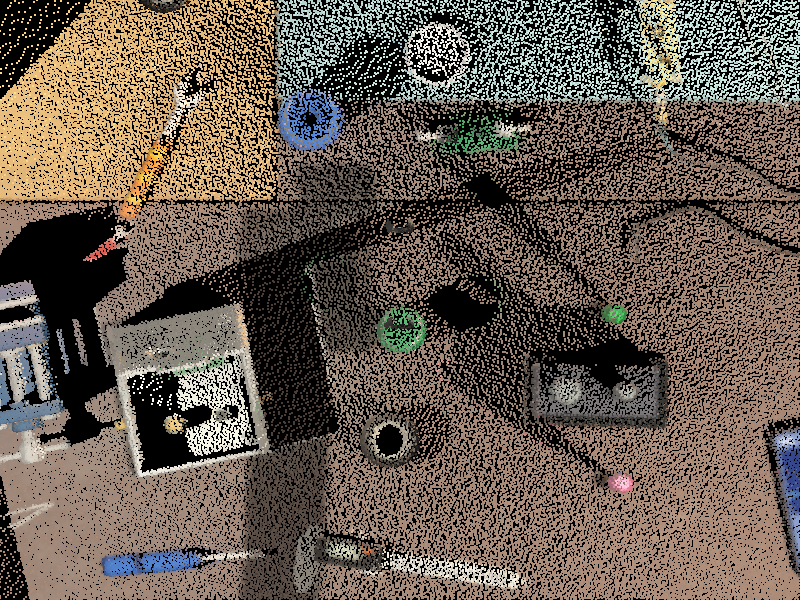

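The merged top view (1 mm per px) shows the pad at (176,424), the box with a yaw of about 0.2, and the lid strip above it. The probe top is at (627,390) and the plug at (566,390). Next I'll fit the exact poses.

```bash
cat > f.py <<'E'
from h import *
from scipy.optimize import least_squares
for n in("scene0","side0"):
    c=dict(np.load(n+".npz")); W=cloud(c).reshape(-1,3); W=W[np.isfinite(W).all(1)]
    sel=lambda x0,x1,y0,y1,z0,z1:W[(W[:,0]>x0)&(W[:,0]<x1)&(W[:,1]>y0)&(W[:,1]<y1)&(W[:,2]>z0)&(W[:,2]<z1)]
    print(n,"table z",np.median(sel(.4,.7,-.1,.1,-.02,.02)[:,2]))
    for nm,x,y,R,za,zb in(("probe",.555,-.227,.009,.06,.13),("plug",.558,-.167,.014,.06,.08),("pink",.465,-.222,.009,.06,.16),("green",.635,-.215,.009,.06,.16)):
        Q=sel(x-.025,x+.025,y-.025,y+.025,za,zb)
        if len(Q)<6: print(nm,len(Q));continue
        zt=Q[:,2].max(); Q=Q[Q[:,2]<zt-.004]
        r=least_squares(lambda p:np.hypot(Q[:,0]-p[0],Q[:,1]-p[1])-R,[x,y],loss="soft_l1",f_scale=.001)
        print(nm,len(Q),r.x.round(4),"top",zt.round(3),"cost",r.cost)
    Q=sel(.5,.62,-.28,-.12,.044,.054); print("stand",len(Q),np.median(Q[:,2]),cv2.minAreaRect((Q[:,:2]*1000).astype(np.float32)))
    Q=sel(.46,.7,.1,.31,.041,.049); print("rim",len(Q),cv2.minAreaRect((Q[:,:2]*1000).astype(np.float32)))
    # lid plane
    Q=sel(.5,.7,.1,.31,.07,.2); 
    best=None; rng=np.random.default_rng(0)
    for _ in range(300):
        a=Q[rng.choice(len(Q),3,False)]; nn=np.cross(a[1]-a[0],a[2]-a[0]); l=np.linalg.norm(nn)
        if l<1e-5: continue
        nn/=l; k=abs((Q-a[0])@nn)<.003
        if best is None or k.sum()>best.sum(): best=k
    L=Q[best]; m=L.mean(0); nn=np.linalg.svd(L-m)[2][2]; nn*=np.sign(nn[0])
    print("lid",len(L),"n",nn.round(3),"theta",np.arctan2(np.hypot(*nn[:2]),nn[2]),"yaw",np.arctan2(nn[1],nn[0]),"mean",m.round(4),"zmax",L[:,2].max(), "xmin/max at top",L[L[:,2]>L[:,2].max()-.01].mean(0).round(3))
    x0=m+nn*0; print(" x at z=.045 (y=mean):",m[0]-(0.045-m[2])*nn[2]/nn[0])
    im=c["image"].reshape(-1,3).astype(int)
    V=cloud(c).reshape(-1,3); k=(im[:,0]-im[:,2]>60)&(V[:,2]>.022)&(V[:,2]<.036)&(abs(V[:,0]-.526)<.02)&(abs(V[:,1]-.224)<.02)
    if k.sum()>5: print("pad",k.sum(),V[k].mean(0), cv2.minEnclosingCircle((V[k][:,:2]*1000).astype(np.float32)))
E
python3 f.py
```

```text
scene0 table z -0.0007487664169685691
probe 262 [ 0.5584 -0.2269] top 0.112 cost 8.40135564911659e-05
plug 85 [ 0.5599 -0.1668] top 0.076 cost 3.1607696843714626e-05
pink 249 [ 0.4673 -0.2222] top 0.107 cost 6.669055933076068e-05
green 206 [ 0.6369 -0.2161] top 0.106 cost 6.878815361127862e-05
stand 839 0.04896238355004424 ((558.0682373046875, -196.14071655273438), (125.21055603027344, 52.39571762084961), 88.68619537353516)
rim 291 ((561.29736328125, 209.66326904296875), (157.73277282714844, 133.6321563720703), 11.846112251281738)
lid 1208 n [0.926 0.189 0.327] theta 1.2377087228847456 yaw 0.2008932254408988 mean [0.6042 0.2143 0.1331] zmax 0.19808206961109392 xmin/max at top [0.583 0.213 0.194]
 x at z=.045 (y=mean): 0.6352787698017998
pad 15 [0.52512902 0.2220493  0.02844642] ((524.1758422851562, 221.85044860839844), 7.7846221923828125)
side0 table z -0.0006599309725108559
probe 159 [ 0.5587 -0.226 ] top 0.112 cost 8.957329534273122e-05
plug 63 [ 0.5601 -0.1668] top 0.076 cost 3.55069298905814e-05
pink 136 [ 0.4676 -0.2218] top 0.106 cost 7.914696581438581e-05
green 124 [ 0.6371 -0.2149] top 0.105 cost 8.887445085498223e-05
stand 343 0.04902196777297031 ((558.8804321289062, -195.00161743164062), (127.00810241699219, 50.841373443603516), 88.75444030761719)
rim 919 ((559.495361328125, 212.71279907226562), (153.70819091796875, 133.2670440673828), 10.576339721679688)
lid 1235 n [0.931 0.172 0.323] theta 1.2418895227804791 yaw 0.18325860050709483 mean [0.5966 0.242  0.1386] zmax 0.1988490899884478 xmin/max at top [0.581 0.223 0.195]
 x at z=.045 (y=mean): 0.6291344176268138
pad 46 [0.52442309 0.22595563 0.02917788] ((525.6058349609375, 225.10845947265625), 7.997892379760742)
```

```bash
python3 -m handwheel '[{"jaw":0,"linear":[0.03,0.04,0],"yaw":0.1},{"jaw":0,"linear":[0.03,0.08,0],"yaw":0.2},{"jaw":0,"linear":[0.03,0.12,0],"yaw":0.2},{"jaw":0,"linear":[0.03,0.16,0],"yaw":0.2},{"jaw":0,"linear":[0.03,0.2,0],"yaw":0.2}]' 20
python3 -m handwheel '[{"jaw":0,"linear":[0,0.028,-0.015],"yaw":0},{"jaw":0,"linear":[0,0.028,-0.03],"yaw":0},{"jaw":0,"linear":[-0.02,0.026,-0.03],"yaw":0},{"jaw":0,"linear":[-0.04,0.022,-0.03],"yaw":0},{"jaw":0,"linear":[-0.05,0.02,-0.03],"yaw":0}]'
```

```text
time_s: 0.52
ee_pos: [0.7046, 0.2014, 0.2041]
ee_rot: [-0.0, 0.633, 0.774, -0.0]
ft_force: [0.9, -0.1, 0.2]
finger_gap: 0.061
finger_force: 0.0
time_s: 0.93
ee_pos: [0.6524, 0.2198, 0.1734]
ee_rot: [-0.001, 0.632, 0.775, -0.002]
ft_force: [-0.2, 0.8, 0.4]
finger_gap: 0.0282
finger_force: 0.0
```

```bash
python3 -m handwheel '[{"jaw":0,"linear":[-0.006,-0.002,0],"yaw":0},{"jaw":0,"linear":[-0.012,-0.004,0],"yaw":0},{"jaw":0,"linear":[-0.018,-0.006,0],"yaw":0},{"jaw":0,"linear":[-0.024,-0.008,0],"yaw":0},{"jaw":0,"linear":[-0.03,-0.01,0],"yaw":0}]'
python3 -m handwheel '[{"jaw":0,"linear":[-0.008,0,0],"yaw":0},{"jaw":0,"linear":[-0.016,0,0],"yaw":0},{"jaw":0,"linear":[-0.024,-0.001,0],"yaw":0},{"jaw":0,"linear":[-0.032,-0.002,0],"yaw":0},{"jaw":0,"linear":[-0.04,-0.002,0],"yaw":0}]'
```

```text
time_s: 1.35
ee_pos: [0.6248, 0.2095, 0.1748]
ee_rot: [0.0, 0.633, 0.774, 0.0]
ft_force: [-0.1, -0.1, -0.1]
finger_gap: 0.0016
finger_force: 0.0
time_s: 1.77
ee_pos: [0.5848, 0.2076, 0.1751]
ee_rot: [0.001, 0.633, 0.774, 0.001]
ft_force: [1.6, -0.2, -0.6]
finger_gap: 0.0007
finger_force: 0.6
```

```bash
python3 -m handwheel '[{"jaw":0,"linear":[-0.008,-0.001,-0.005],"yaw":0},{"jaw":0,"linear":[-0.015,-0.003,-0.011],"yaw":0},{"jaw":0,"linear":[-0.022,-0.004,-0.018],"yaw":0},{"jaw":0,"linear":[-0.029,-0.006,-0.026],"yaw":0},{"jaw":0,"linear":[-0.038,-0.007,-0.035],"yaw":0}]'
python3 -m handwheel '[{"jaw":0,"linear":[-0.003,0,-0.005],"yaw":0},{"jaw":0,"linear":[-0.006,-0.001,-0.01],"yaw":0},{"jaw":0,"linear":[-0.009,-0.001,-0.015],"yaw":0},{"jaw":0,"linear":[-0.011,-0.002,-0.019],"yaw":0},{"jaw":0,"linear":[-0.013,-0.002,-0.023],"yaw":0}]'
python3 -m handwheel '[{"jaw":0,"linear":[-0.002,0,-0.005],"yaw":0},{"jaw":0,"linear":[-0.004,0,-0.01],"yaw":0},{"jaw":0,"linear":[-0.006,-0.001,-0.015],"yaw":0},{"jaw":0,"linear":[-0.007,-0.001,-0.02],"yaw":0},{"jaw":0,"linear":[-0.008,-0.002,-0.025],"yaw":0}]'
```

```text
time_s: 2.18
ee_pos: [0.5464, 0.2004, 0.1391]
ee_rot: [0.0, 0.633, 0.774, -0.0]
ft_force: [0.8, -1.1, 1.0]
finger_gap: 0.0005
finger_force: 0.6
time_s: 2.6
ee_pos: [0.5341, 0.1987, 0.1165]
ee_rot: [0.0, 0.633, 0.774, 0.0]
ft_force: [1.0, -0.8, 0.4]
finger_gap: 0.0004
finger_force: 0.5
time_s: 3.02
ee_pos: [0.5258, 0.197, 0.0913]
ee_rot: [-0.0, 0.633, 0.774, 0.0]
ft_force: [-0.2, -0.5, 0.6]
finger_gap: 0.0004
finger_force: 0.5
```

```bash
python3 -m handwheel '[{"jaw":0,"linear":[-0.001,0,-0.005],"yaw":0},{"jaw":0,"linear":[-0.001,0,-0.010],"yaw":0},{"jaw":0,"linear":[-0.002,0,-0.014],"yaw":0},{"jaw":0,"linear":[-0.002,0,-0.018],"yaw":0},{"jaw":0,"linear":[-0.002,0,-0.021],"yaw":0}]'
python3 -m handwheel '[{"jaw":0,"linear":[0,0,-0.001],"yaw":0},{"jaw":0,"linear":[0,0,-0.002],"yaw":0},{"jaw":0,"linear":[0,0,-0.003],"yaw":0},{"jaw":0,"linear":[0,0,-0.004],"yaw":0},{"jaw":0,"linear":[0,0,-0.005],"yaw":0}]'
```

```text
time_s: 3.43
ee_pos: [0.5238, 0.1967, 0.0703]
ee_rot: [-0.0, 0.633, 0.774, -0.0]
ft_force: [-0.2, -0.1, 1.2]
finger_gap: 0.0003
finger_force: 0.5
time_s: 3.85
ee_pos: [0.5241, 0.1969, 0.066]
ee_rot: [0.0, 0.633, 0.774, 0.0]
ft_force: [-0.2, 0.5, 1.4]
finger_gap: 0.0004
finger_force: 0.5
```

```bash
python3 -m handwheel '[{"jaw":0,"linear":[0,0,-0.001],"yaw":0},{"jaw":0,"linear":[0,0,-0.0015],"yaw":0},{"jaw":0,"linear":[0,0,-0.002],"yaw":0},{"jaw":0,"linear":[0,0,-0.0025],"yaw":0},{"jaw":0,"linear":[0,0,-0.0025],"yaw":0}]'
```

```text
time_s: 4.27
ee_pos: [0.524, 0.1969, 0.0633]
ee_rot: [-0.0, 0.633, 0.774, 0.0]
ft_force: [0.2, -0.4, 1.4]
finger_gap: 0.0002
finger_force: 0.2
```

```bash
python3 -m handwheel '[{"jaw":0,"linear":[0,0,-0.0005],"yaw":0},{"jaw":0,"linear":[0,0,-0.001],"yaw":0},{"jaw":0,"linear":[0,0,-0.0015],"yaw":0},{"jaw":0,"linear":[0,0,-0.002],"yaw":0},{"jaw":0,"linear":[0,0,-0.002],"yaw":0}]'
python3 - <<'E'
from h import *
for n in("scene","side"):
    c=viewer.read_camera(n); W=cloud(c).reshape(-1,3); np.savez(n+"1.npz",**c)
    cx,cy,a=.56,.211,.195
    X=(W[:,0]-cx)*np.cos(a)+(W[:,1]-cy)*np.sin(a);Y=-(W[:,0]-cx)*np.sin(a)+(W[:,1]-cy)*np.cos(a)
    k=(abs(X)<.07)&(abs(Y)<.06)&(abs(Y)>.025)&(W[:,2]<.07)&(W[:,2]>.035)
    print(n,k.sum(),np.polyfit(X[k],W[k,2],1))
save(c,"side1.png")
E
```

```text
time_s: 4.68
ee_pos: [0.524, 0.1968, 0.0612]
ee_rot: [-0.0, 0.633, 0.774, -0.0]
ft_force: [-0.6, -0.1, 0.3]
finger_gap: 0.0006
finger_force: 0.2
scene 153 [0.0503647  0.05472608]
side 1245 [-0.23851978  0.06702799]
```

View pics/side1.png

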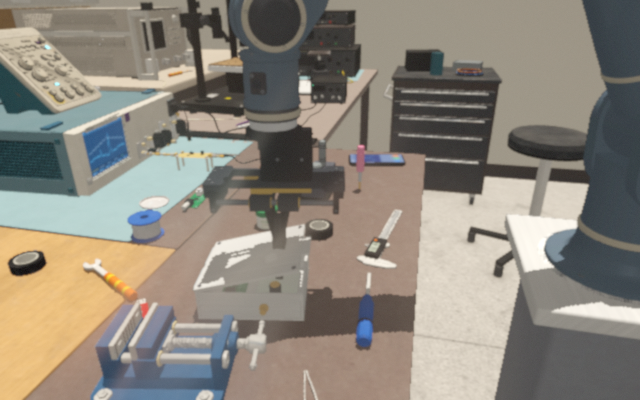

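```bash
python3 - <<'E'
from h import *
im=cv2.imread("pics/side1.png")[200:330,180:330]; cv2.imwrite("pics/crop1.png",cv2.resize(im,None,fx=4,fy=4,interpolation=cv2.INTER_CUBIC))
c=dict(np.load("side1.npz")); W=cloud(c)
for v in range(225,320,8): print(v,[tuple((W[v,u]*1000).round()) for u in(215,235,255,275,300)])
E
```

```text
225 [(np.float64(722.0), np.float64(21.0), np.float64(-2.0)), (np.float64(680.0), np.float64(17.0), np.float64(1.0)), (np.float64(642.0), np.float64(6.0), np.float64(-0.0)), (np.float64(525.0), np.float64(208.0), np.float64(118.0)), (np.float64(509.0), np.float64(138.0), np.float64(84.0))]
233 [(np.float64(707.0), np.float64(52.0), np.float64(-2.0)), (np.float64(668.0), np.float64(44.0), np.float64(-1.0)), (np.float64(630.0), np.float64(37.0), np.float64(-0.0)), (np.float64(526.0), np.float64(207.0), np.float64(104.0)), (np.float64(502.0), np.float64(163.0), np.float64(83.0))]
241 [(np.float64(692.0), np.float64(82.0), np.float64(-1.0)), (np.float64(610.0), np.float64(167.0), np.float64(58.0)), (np.float64(573.0), np.float64(172.0), np.float64(65.0)), (np.float64(527.0), np.float64(208.0), np.float64(91.0)), (np.float64(495.0), np.float64(186.0), np.float64(83.0))]
249 [(np.float64(637.0), np.float64(185.0), np.float64(50.0)), (np.float64(599.0), np.float64(193.0), np.float64(59.0)), (np.float64(563.0), np.float64(197.0), np.float64(67.0)), (np.float64(529.0), np.float64(203.0), np.f
[... 1725 characters left out ...]
loat64(509.0), np.float64(268.0), np.float64(39.0)), (np.float64(476.0), np.float64(260.0), np.float64(39.0))]
305 [(np.float64(592.0), np.float64(285.0), np.float64(24.0)), (np.float64(565.0), np.float64(279.0), np.float64(24.0)), (np.float64(537.0), np.float64(274.0), np.float64(25.0)), (np.float64(510.0), np.float64(267.0), np.float64(25.0)), (np.float64(476.0), np.float64(261.0), np.float64(26.0))]
313 [(np.float64(593.0), np.float64(286.0), np.float64(10.0)), (np.float64(566.0), np.float64(280.0), np.float64(11.0)), (np.float64(538.0), np.float64(274.0), np.float64(11.0)), (np.float64(510.0), np.float64(269.0), np.float64(13.0)), (np.float64(476.0), np.float64(261.0), np.float64(12.0))]
```

View pics/crop1.png

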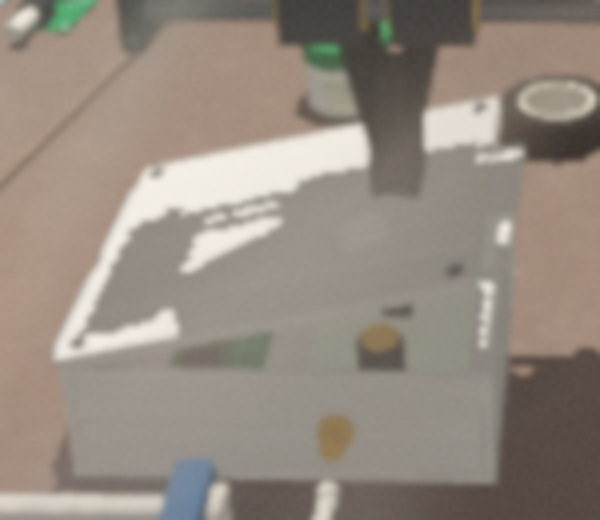

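```bash
python3 - <<'E'
from h import *
print(manip.tcp_to_tips, manip.state())
c=viewer.read_camera("wrist"); save(c,"w1.png"); W=cloud(c); print(-np.array(c["R"]).T@c["t"])
E
```

```text
0.017 {'time_s': 4.7833, 'joints': array([-0.32174265,  0.45633766, -0.14502175,  1.93817834,  0.09322613,
        0.7532464 , -0.3201776 ]), 'dq': array([-1.28158993e-03,  1.19544978e-03, -8.31679777e-05, -3.79870974e-04,
        3.49710904e-04,  6.32572052e-04, -1.77512448e-03]), 'joint_efforts': array([ 4.02772712e-03, -4.40189731e+01, -1.06859095e+00, -1.77092278e+01,
       -4.55067214e-02,  9.90106026e-03,  6.89609283e-05]), 'ee_pos': array([0.52405744, 0.19679961, 0.06127569]), 'ee_rot': array([3.09443629e-05, 6.32976756e-01, 7.74170795e-01, 7.48794483e-05]), 'ft_force': array([ 0.51695407, -0.3641487 ,  0.87926281]), 'wrist_torque': array([ 0.01973962, -0.0232388 , -0.04717937]), 'finger_force': 0.030987345962785184, 'finger_gap': 0.0005325202765764622}
[0.50943523 0.26548292 0.24076339]
```

View pics/w1.png

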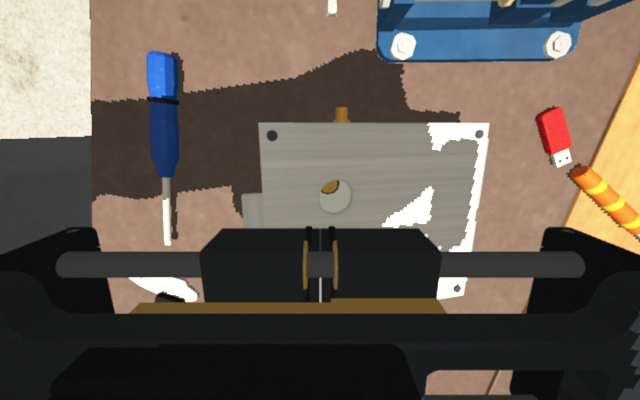

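The wrist view shows the port at (335,195), with the lid still partly raised. I'll lift a little and measure the real height of the fingertips against the TCP.

```bash
python3 -m handwheel '[{"jaw":0,"linear":[0,0,0.02],"yaw":0},{"jaw":0,"linear":[0,0,0.04],"yaw":0},{"jaw":0,"linear":[0,0,0.06],"yaw":0},{"jaw":0,"linear":[0,0,0.06],"yaw":0}]'
python3 - <<'E'
from h import *
p=manip.state()["ee_pos"]; print(p)
a=.195; cx,cy=.56,.211
for n in("scene","side"):
    c=viewer.read_camera(n); W=cloud(c).reshape(-1,3); np.savez(n+"2.npz",**c)
    k=(np.hypot(W[:,0]-p[0],W[:,1]-p[1])<.022)&(W[:,2]<.18)
    print(n,np.histogram(W[k,2],bins=np.arange(0,.18,.01)))
    X=(W[:,0]-cx)*np.cos(a)+(W[:,1]-cy)*np.sin(a);Y=-(W[:,0]-cx)*np.sin(a)+(W[:,1]-cy)*np.cos(a)
    for x in(-.06,-.03,0,.03,.06):
        k=(abs(X-x)<.008)&(abs(Y)<.05)&(W[:,2]>.04)&(W[:,2]<.1); print(x,k.sum(),np.median(W[k,2]))
    if n=="side": save(c,"side2.png"); im=c["image"][150:350,180:380,::-1]; cv2.imwrite("pics/crop2.png",cv2.resize(im,None,fx=3,fy=3,interpolation=cv2.INTER_CUBIC))
E
```

```text
time_s: 5.17
ee_pos: [0.5267, 0.198, 0.1252]
ee_rot: [0.002, 0.633, 0.774, 0.003]
ft_force: [0.2, 0.4, 0.6]
finger_gap: 0.0006
finger_force: 0.0
[0.52665585 0.19798253 0.12518351]
scene (array([ 0,  4, 15,  0,  0,  0,  0, 45,  2,  0,  0,  0,  0,  0, 35, 42, 46]), array([0.  , 0.01, 0.02, 0.03, 0.04, 0.05, 0.06, 0.07, 0.08, 0.09, 0.1 ,
       0.11, 0.12, 0.13, 0.14, 0.15, 0.16, 0.17]))
-0.06 48 0.08125372444162526
-0.03 41 0.07418724164520273
0 46 0.0671255410998467
0.03 43 0.06005651398228328
0.06 42 0.05273720479453424
side (array([223,   7,   4,   0,   0,   0,   6, 327,  19,   0,   0,   0,   0,
         1,  86,  94, 102]), array([0.  , 0.01, 0.02, 0.03, 0.04, 0.05, 0.06, 0.07, 0.08, 0.09, 0.1 ,
       0.11, 0.12, 0.13, 0.14, 0.15, 0.16, 0.17]))
-0.06 367 0.08150625900077407
-0.03 307 0.0739890490586451
0 355 0.06703915366570642
0.03 340 0.05993503473833554
0.06 338 0.052662406693036776
```

View pics/crop2.png

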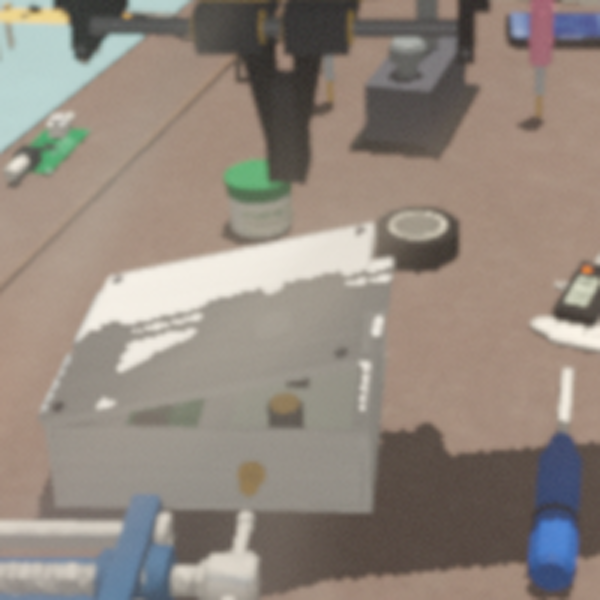

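```bash
python3 - <<'E'
from h import *
for n in("scene0","side0"):
    W=cloud(dict(np.load(n+".npz"))).reshape(-1,3)
    k=(abs(W[:,0]-.675)<.07)&(abs(W[:,1])<.03)&(W[:,2]>.12)&(W[:,2]<.3)
    print(n,k.sum(),np.sort(W[k,2])[:8].round(3)); 
    if k.any(): q=W[k]; q=q[q[:,2]<q[:,2].min()+.02]; print(q.mean(0), q[:,0].min(),q[:,0].max())
W=cloud(dict(np.load("side2.npz"))).reshape(-1,3)
k=(abs(W[:,0]-.5267)<.12)&(abs(W[:,1]-.198)<.06)&(W[:,2]>.12)&(W[:,2]<.3)
q=W[k]
for z in np.arange(.135,.28,.01):
    s=q[abs(q[:,2]-z)<.005]; print(round(z,3),len(s),s[:,0].min().round(3) if len(s) else 0,s[:,0].max().round(3) if len(s) else 0,s[:,1].max().round(3) if len(s) else 0)
E
```

```text
scene0 672 [0.22  0.22  0.221 0.221 0.222 0.222 0.222 0.222]
[ 0.67272947 -0.00455524  0.23066175] 0.6216838118725916 0.7291580970572995
side0 873 [0.221 0.221 0.221 0.221 0.221 0.221 0.221 0.221]
[0.67408524 0.00513956 0.23091816] 0.6217672738985042 0.7277808973951918
0.135 1 0.532 0.532 0.208
0.145 86 0.515 0.532 0.211
0.155 94 0.515 0.533 0.211
0.165 102 0.513 0.534 0.211
0.175 122 0.511 0.536 0.211
0.185 173 0.51 0.539 0.212
0.195 133 0.507 0.54 0.213
0.205 83 0.437 0.541 0.216
0.215 369 0.434 0.611 0.252
0.225 1179 0.434 0.609 0.252
0.235 723 0.428 0.609 0.253
0.245 1101 0.426 0.611 0.253
0.255 1612 0.427 0.624 0.252
0.265 435 0.472 0.538 0.227
0.275 460 0.473 0.537 0.227
```

The fingertips are actually 17 mm above the reported TCP, both when open (initial images) and when closed. The lid is therefore at 0.23 rad with the tips resting on it, and I'll continue down to TCP z of about 0.033.

```bash
python3 -m handwheel '[{"jaw":0,"linear":[0,0,-0.02],"yaw":0},{"jaw":0,"linear":[0,0,-0.04],"yaw":0},{"jaw":0,"linear":[0,0,-0.054],"yaw":0},{"jaw":0,"linear":[0,0,-0.058],"yaw":0},{"jaw":0,"linear":[-0.001,0,-0.062],"yaw":0}]'
python3 -m handwheel '[{"jaw":0,"linear":[0,0,-0.004],"yaw":0},{"jaw":0,"linear":[0,0,-0.008],"yaw":0},{"jaw":0,"linear":[-0.001,0,-0.012],"yaw":0},{"jaw":0,"linear":[-0.001,0,-0.016],"yaw":0},{"jaw":0,"linear":[-0.001,0,-0.02],"yaw":0}]'
python3 -m handwheel '[{"jaw":0,"linear":[0,0,-0.002],"yaw":0},{"jaw":0,"linear":[0,0,-0.004],"yaw":0},{"jaw":0,"linear":[0,0,-0.005],"yaw":0},{"jaw":0,"linear":[0,0,-0.006],"yaw":0},{"jaw":0,"linear":[0,0,-0.007],"yaw":0}]'
```

```text
time_s: 5.68
ee_pos: [0.5221, 0.1963, 0.0578]
ee_rot: [-0.001, 0.633, 0.774, -0.001]
ft_force: [-0.9, 0.3, 2.1]
finger_gap: 0.0007
finger_force: 0.5
time_s: 6.1
ee_pos: [0.522, 0.1969, 0.0393]
ee_rot: [0.0, 0.633, 0.774, 0.0]
ft_force: [-0.4, -0.4, 1.4]
finger_gap: 0.0002
finger_force: 0.5
time_s: 6.52
ee_pos: [0.522, 0.1968, 0.0326]
ee_rot: [-0.0, 0.633, 0.774, 0.0]
ft_force: [-3.5, -0.5, 12.3]
finger_gap: 0.0006
finger_force: 5.9
```

```bash
python3 -m handwheel '[{"jaw":0,"linear":[0,0,0.02],"yaw":0},{"jaw":0,"linear":[0,0,0.06],"yaw":0},{"jaw":0,"linear":[0.02,-0.03,0.1],"yaw":-0.1},{"jaw":0.05,"linear":[0.03,-0.06,0.14],"yaw":-0.2},{"jaw":0.05,"linear":[0.03,-0.1,0.16],"yaw":-0.2}]' 20
python3 -m handwheel '[{"jaw":0.06,"linear":[0,-0.04,0],"yaw":0},{"jaw":0.06,"linear":[0,-0.08,0],"yaw":0},{"jaw":0.06,"linear":[0,-0.12,0],"yaw":0},{"jaw":0.06,"linear":[0,-0.16,0],"yaw":0},{"jaw":0.06,"linear":[0,-0.2,0],"yaw":0}]'
cat > p.py <<'E'
from h import *
from scipy.optimize import least_squares
print(manip.state()["ee_pos"])
a=.195; cx,cy=.56,.211
for n in("scene","side"):
    c=viewer.read_camera(n); Wg=cloud(c); W=Wg.reshape(-1,3); np.savez(n+"3.npz",**c)
    X=(W[:,0]-cx)*np.cos(a)+(W[:,1]-cy)*np.sin(a);Y=-(W[:,0]-cx)*np.sin(a)+(W[:,1]-cy)*np.cos(a)
    k=(abs(X)<.07)&(abs(Y)<.06)&(W[:,2]>.04)&(W[:,2]<.07); print(n,k.sum(),"slope,z",np.polyfit(X[k],W[k,2],1).round(4))
    k=(abs(X)<.1)&(abs(Y)<.08)&(W[:,2]>.046)&(W[:,2]<.054); print(cv2.minAreaRect((W[k,:2]*1000).astype(np.float32)))
    # pixels in lid region (project grid) whose depth is below lid => port
    R,t=np.array(c["R"]),np.array(c["t"]); g=np.mgrid[.495:.56:.0005,.19:.26:.0005].reshape(2,-1).T
    Q=np.c_[g,np.full(len(g),.05)]@R.T+t; u=(Q[:,0]/Q[:,2]*c["fx"]+c["cx"]).round().astype(int); v=(Q[:,1]/Q[:,2]*c["fy"]+c["cy"]).round().astype(int)
    z=Wg[v,u,2]; h=(z<.044)
    q=g[h]; q=q[np.hypot(*(q-np.median(q,0)).T)<.02]
    print("port",len(q),q.mean(0).round(4),cv2.minEnclosingCircle((q*1000).astype(np.float32)))
E
python3 p.py
```

```text
time_s: 6.93
ee_pos: [0.5528, 0.117, 0.1829]
ee_rot: [0.001, 0.707, 0.707, 0.003]
ft_force: [0.6, -0.5, 1.0]
finger_gap: 0.0077
finger_force: 0.0
time_s: 7.35
ee_pos: [0.5502, -0.0867, 0.1799]
ee_rot: [0.001, 0.707, 0.707, 0.0]
ft_force: [1.4, 0.2, 0.5]
finger_gap: 0.0396
finger_force: 0.0
[ 0.55024043 -0.08673359  0.1799032 ]
scene 835 slope,z [0.0004 0.0491]
((553.2233276367188, 208.64675903320312), (163.90953063964844, 134.84219360351562), 12.01353931427002)
port 469 [0.5243 0.2165] ((524.25, 216.5), 8.750100135803223)
side 4044 slope,z [0.0005 0.0492]
((554.7962036132812, 211.10638427734375), (165.97129821777344, 133.16636657714844), 11.723387718200684)
port 966 [0.5234 0.23  ] ((523.5481567382812, 230.52569580078125), 10.35026741027832)
```

```bash
python3 -m handwheel '[{"jaw":0.06,"linear":[0.006,-0.04,0],"yaw":0},{"jaw":0.06,"linear":[0.006,-0.08,0],"yaw":0},{"jaw":0.06,"linear":[0.006,-0.123,0],"yaw":0},{"jaw":0.06,"linear":[0.006,-0.123,0],"yaw":0},{"jaw":0.06,"linear":[0.006,-0.123,0],"yaw":0}]'
python3 -c "
from h import *
print(manip.state())"
```

```text
time_s: 7.87
ee_pos: [0.5557, -0.2112, 0.1794]
ee_rot: [0.0, 0.709, 0.705, -0.0]
ft_force: [0.1, 1.5, -0.6]
finger_gap: 0.0594
finger_force: 0.0
{'time_s': 7.8667, 'joints': array([ 0.24650466,  0.35915154,  0.05836848,  1.7649476 , -0.02268356,
        1.01773137,  0.30693289]), 'dq': array([-0.04630233, -0.01100594, -0.0685051 ,  0.02094874, -0.02196598,
        0.00471661, -0.00738627]), 'joint_efforts': array([ 1.92927159e+00, -4.29946017e+01,  2.37084255e+00, -2.24550158e+01,
        1.78493005e-01,  1.56542030e-02,  6.74598757e-02]), 'ee_pos': array([ 0.55570149, -0.21123444,  0.17935496]), 'ee_rot': array([ 4.75134059e-04,  7.09271343e-01,  7.04935282e-01, -4.29366378e-04]), 'ft_force': array([ 0.06810005,  1.50663239, -0.55493676]), 'wrist_torque': array([-0.00447288, -0.04748972, -0.00792226]), 'finger_force': 0.0, 'finger_gap': 0.059391320868405616}
```

```bash
python3 -m handwheel '[{"jaw":0.06,"linear":[0.003,-0.014,0],"yaw":0},{"jaw":0.06,"linear":[0.003,-0.014,0],"yaw":0},{"jaw":0.06,"linear":[0.003,-0.014,0],"yaw":0},{"jaw":0.06,"linear":[0.003,-0.014,0],"yaw":0},{"jaw":0.06,"linear":[0.003,-0.014,0],"yaw":0}]'
python3 - <<'E'
from h import *
p=manip.state()["ee_pos"]; print(p)
for n in("scene","side"):
    W=cloud(viewer.read_camera(n)).reshape(-1,3)
    k=(abs(W[:,0]-p[0])<.06)&(abs(W[:,1]-p[1])<.03)&(W[:,2]>.15)&(W[:,2]<.25)
    q=W[k]; z=q[:,2].min(); q=q[q[:,2]<z+.03]; print(n,z,q[:,0].min(),q[:,0].max(),q[:,1].min(),q[:,1].max())
E
```

```text
time_s: 8.28
ee_pos: [0.5596, -0.2205, 0.1795]
ee_rot: [-0.0, 0.706, 0.708, 0.0]
ft_force: [0.3, -0.4, 0.5]
finger_gap: 0.0597
finger_force: 0.0
[ 0.55955031 -0.220536    0.17949928]
scene 0.1960410591064988 0.5188277734757282 0.6014668067354249 -0.23459086795576126 -0.2101961631909003
side 0.19679068349853468 0.5194129512221579 0.6008195055223994 -0.23193761459735718 -0.2063681165040063
```

```bash
python3 -m handwheel '[{"jaw":0.06,"linear":[-0.001,-0.006,-0.02],"yaw":0},{"jaw":0.06,"linear":[-0.001,-0.006,-0.04],"yaw":0},{"jaw":0.06,"linear":[-0.001,-0.006,-0.06],"yaw":0},{"jaw":0.06,"linear":[-0.001,-0.006,-0.06],"yaw":0}]'
python3 -m handwheel '[{"jaw":0.06,"linear":[0,0,-0.018],"yaw":0},{"jaw":0.06,"linear":[0,0,-0.036],"yaw":0},{"jaw":0.06,"linear":[0,0,-0.054],"yaw":0},{"jaw":0.06,"linear":[0,0,-0.068],"yaw":0},{"jaw":0.06,"linear":[0,0,-0.068],"yaw":0}]'
python3 -m handwheel '[{"jaw":0.03,"linear":[0,0,0],"yaw":0},{"jaw":0.03,"linear":[0,0,0],"yaw":0},{"jaw":0.01,"linear":[0,0,0],"yaw":0},{"jaw":0.01,"linear":[0,0,0],"yaw":0},{"jaw":0.01,"linear":[0,0,0],"yaw":0}]' 15
```

```text
time_s: 8.72
ee_pos: [0.5555, -0.2264, 0.1158]
ee_rot: [-0.003, 0.707, 0.707, -0.002]
ft_force: [-0.6, 0.4, -0.5]
finger_gap: 0.0601
finger_force: 0.0
time_s: 9.13
ee_pos: [0.5569, -0.2268, 0.0498]
ee_rot: [-0.002, 0.707, 0.707, -0.001]
ft_force: [-0.4, 0.6, 0.7]
finger_gap: 0.0601
finger_force: 0.0
time_s: 9.55
ee_pos: [0.5589, -0.228, 0.0525]
ee_rot: [0.001, 0.707, 0.707, 0.0]
ft_force: [-0.1, 0.3, 0.1]
finger_gap: 0.0341
finger_force: 0.0
```

```bash
python3 -m handwheel '[{"jaw":0,"linear":[0,0,0],"yaw":0},{"jaw":0,"linear":[0,0,0],"yaw":0},{"jaw":0,"linear":[0,0,0],"yaw":0},{"jaw":0,"linear":[0,0,0],"yaw":0},{"jaw":0,"linear":[0,0,0],"yaw":0}]' 15
python3 -m handwheel '[{"jaw":0,"linear":[0,0,0],"yaw":0},{"jaw":0,"linear":[0,0,0],"yaw":0},{"jaw":0,"linear":[0,0,0],"yaw":0}]' 30
```

```text
time_s: 9.97
ee_pos: [0.5584, -0.2278, 0.0515]
ee_rot: [0.0, 0.707, 0.707, 0.0]
ft_force: [0.2, -0.1, 0.2]
finger_gap: 0.0177
finger_force: 15.0
time_s: 10.22
ee_pos: [0.5584, -0.2278, 0.0515]
ee_rot: [0.0, 0.707, 0.707, 0.0]
ft_force: [0.7, -0.5, -0.2]
finger_gap: 0.0172
finger_force: 30.0
```

```bash
python3 -m handwheel '[{"jaw":0,"linear":[0,0,0.01],"yaw":0},{"jaw":0,"linear":[0,0,0.025],"yaw":0},{"jaw":0,"linear":[0,0,0.045],"yaw":0},{"jaw":0,"linear":[0,0,0.065],"yaw":0},{"jaw":0,"linear":[0,0,0.085],"yaw":0}]'
python3 -m handwheel '[{"jaw":0,"linear":[0,0,0.02],"yaw":0},{"jaw":0,"linear":[0,0,0.02],"yaw":0},{"jaw":0,"linear":[0,0.02,0.02],"yaw":0},{"jaw":0,"linear":[0,0.05,0.02],"yaw":0},{"jaw":0,"linear":[0,0.08,0.02],"yaw":0}]'
python3 -m handwheel '[{"jaw":0,"linear":[0,0.03,0],"yaw":0},{"jaw":0,"linear":[0,0.06,0],"yaw":0},{"jaw":0,"linear":[0,0.09,0],"yaw":0},{"jaw":0,"linear":[0,0.12,0],"yaw":0},{"jaw":0,"linear":[0,0.15,0],"yaw":0}]'
python3 -m handwheel '[{"jaw":0,"linear":[-0.006,0.03,0],"yaw":0},{"jaw":0,"linear":[-0.012,0.06,0],"yaw":0},{"jaw":0,"linear":[-0.02,0.09,0],"yaw":0},{"jaw":0,"linear":[-0.026,0.12,0],"yaw":0},{"jaw":0,"linear":[-0.032,0.15,0],"yaw":0}]'
python3 -m handwheel '[{"jaw":0,"linear":[0,0.03,0],"yaw":0},{"jaw":0,"linear":[0,0.055,0],"yaw":0},{"jaw":0,"linear":[0,0.07,0],"yaw":0},{"jaw":0,"linear":[0,0.07,0],"yaw":0},{"jaw":0,"linear":[0,0.07,0],"yaw":0}]'
python3 -m handwheel '[{"jaw":0,"linear":[0,0,0],"yaw":0},{"jaw":0,"linear":[0,0,0],"yaw":0},{"jaw":0,"linear":[0,0,0],"yaw":0},{"jaw":0,"linear":[0,0,0],"yaw":0},{"jaw":0,"linear":[0,0,0],"yaw":0}]'
```

```text
time_s: 10.63
ee_pos: [0.558, -0.2278, 0.1379]
ee_rot: [-0.0, 0.707, 0.707, -0.0]
ft_force: [-0.4, -1.0, -1.0]
finger_gap: 0.0174
finger_force: 30.0
time_s: 11.05
ee_pos: [0.5575, -0.1479, 0.1561]
ee_rot: [-0.0, 0.708, 0.706, -0.0]
ft_force: [0.0, 0.4, -1.7]
finger_gap: 0.0175
finger_force: 30.0
time_s: 11.47
ee_pos: [0.5575, 0.0035, 0.156]
ee_rot: [-0.0, 0.707, 0.707, -0.0]
ft_force: [1.0, 0.1, -0.6]
finger_gap: 0.0168
finger_force: 30.0
time_s: 11.88
ee_pos: [0.5251, 0.1533, 0.156]
ee_rot: [-0.0, 0.707, 0.707, -0.001]
ft_force: [0.1, 0.8, -0.8]
finger_gap: 0.0177
finger_force: 30.0
time_s: 12.3
ee_pos: [0.5256, 0.2225, 0.1559]
ee_rot: [-0.0, 0.706, 0.708, -0.001]
ft_force: [-0.5, -0.3, -0.8]
finger_gap: 0.0175
finger_force: 30.0
time_s: 12.72
ee_pos: [0.5265, 0.2214, 0.1566]
ee_rot: [0.0, 0.708, 0.707, 0.0]
ft_force: [0.2, -0.2, -0.2]
finger_gap: 0.0174
finger_force: 30.0
```

```bash
python3 - <<'E'
from h import *
p=manip.state()["ee_pos"]; print(p)
for n in("scene","side"):
    c=viewer.read_camera(n); save(c,n+"4.png"); W=cloud(c).reshape(-1,3)
    Q=W[(np.hypot(W[:,0]-p[0],W[:,1]-p[1])<.03)&(W[:,2]>.09)&(W[:,2]<.172)]
    cam=-np.array(c["R"]).T@c["t"]; d=p[:2]-cam[:2]; d/=np.hypot(*d)
    print(n,"zmin",Q[:,2].min().round(4))
    for a,b,r in((.108,.128,.0022),(.131,.153,.004),(.158,.171,.009)):
        s=Q[(Q[:,2]>a)&(Q[:,2]<b)]
        l=(s[:,:2]-p[:2])@np.array([-d[1],d[0]]); f=(s[:,:2]-p[:2])@d
        if len(s): print(a,len(s),"lateral mid",((l.min()+l.max())/2).round(4),"w",np.ptp(l).round(4),"depth centre",(f.min()+r).round(4),"xy",(p[:2]+np.array([-d[1],d[0]])*(l.min()+l.max())/2+d*(f.min()+r)).round(4))
a=cv2.imread("pics/scene4.png")[110:260,210:360];b=cv2.imread("pics/side4.png")[180:330,190:340]
cv2.imwrite("pics/c4.png",cv2.resize(np.hstack([a,b]),(800,400),interpolation=cv2.INTER_CUBIC))
E
```

```text
[0.52646361 0.22142352 0.15659657]
scene zmin 0.1106
0.108 13 lateral mid -0.0006 w 0.0031 depth centre -0.0011 xy [0.5266 0.2202]
0.131 27 lateral mid -0.0003 w 0.006 depth centre -0.0019 xy [0.5261 0.2195]
0.158 37 lateral mid -0.0014 w 0.0153 depth centre -0.0003 xy [0.5277 0.2206]
side zmin 0.1106
0.108 35 lateral mid 0.001 w 0.0043 depth centre -0.0041 xy [0.5259 0.2256]
0.131 82 lateral mid 0.0011 w 0.0077 depth centre -0.0034 xy [0.5263 0.225 ]
0.158 116 lateral mid 0.0011 w 0.0178 depth centre -0.0029 xy [0.5264 0.2245]
```

View pics/c4.png

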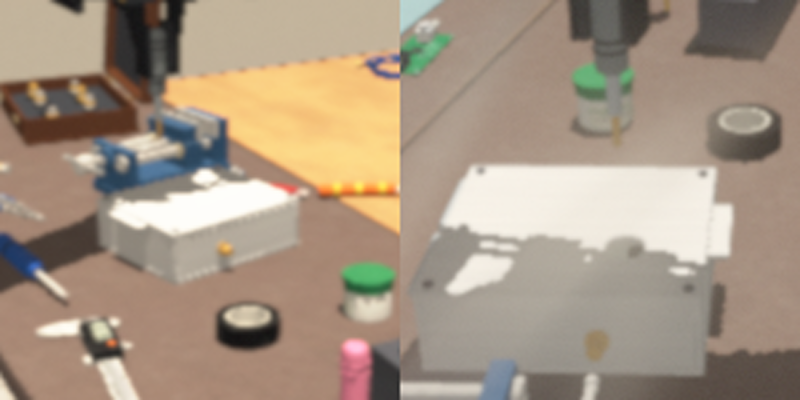

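The crop shows the probe hanging upright above the port (side crop, port at about (627,245)). I measured the probe at (0.5264, 0.2228) and the port at (0.5265, 0.224).

```bash
python3 -m handwheel '[{"jaw":0,"linear":[0,0.001,-0.01],"yaw":0},{"jaw":0,"linear":[0,0.001,-0.02],"yaw":0},{"jaw":0,"linear":[0,0.001,-0.03],"yaw":0},{"jaw":0,"linear":[0,0.001,-0.04],"yaw":0},{"jaw":0,"linear":[0,0.001,-0.05],"yaw":0}]'
python3 -m handwheel '[{"jaw":0,"linear":[0,0,-0.004],"yaw":0},{"jaw":0,"linear":[0,0,-0.008],"yaw":0},{"jaw":0,"linear":[0,0,-0.012],"yaw":0},{"jaw":0,"linear":[0,0,-0.016],"yaw":0},{"jaw":0,"linear":[0,0,-0.02],"yaw":0}]'
python3 -m handwheel '[{"jaw":0,"linear":[0,0,-0.002],"yaw":0},{"jaw":0,"linear":[0,0,-0.004],"yaw":0},{"jaw":0,"linear":[0,0,-0.006],"yaw":0},{"jaw":0,"linear":[0,0,-0.006],"yaw":0},{"jaw":0,"linear":[0,0,-0.006],"yaw":0}]'
```

```text
time_s: 13.23
ee_pos: [0.5258, 0.223, 0.1049]
ee_rot: [-0.0, 0.707, 0.707, -0.001]
ft_force: [-0.0, 0.2, -0.7]
finger_gap: 0.0169
finger_force: 30.0
time_s: 13.65
ee_pos: [0.5266, 0.2233, 0.0865]
ee_rot: [0.0, 0.707, 0.707, 0.0]
ft_force: [0.2, 0.7, -0.8]
finger_gap: 0.0169
finger_force: 30.0
time_s: 14.07
ee_pos: [0.5263, 0.2232, 0.0806]
ee_rot: [0.0, 0.707, 0.707, 0.0]
ft_force: [-0.5, 1.0, 0.2]
finger_gap: 0.0172
finger_force: 30.0
```

```bash
for d in 1 2; do :; done
python3 -m handwheel '[{"jaw":0,"linear":[0,0,-0.001],"yaw":0},{"jaw":0,"linear":[0,0,-0.002],"yaw":0},{"jaw":0,"linear":[0,0,-0.003],"yaw":0},{"jaw":0,"linear":[0,0,-0.004],"yaw":0},{"jaw":0,"linear":[0,0,-0.004],"yaw":0}]'
python3 -m handwheel '[{"jaw":0,"linear":[0,0,-0.001],"yaw":0},{"jaw":0,"linear":[0,0,-0.002],"yaw":0},{"jaw":0,"linear":[0,0,-0.003],"yaw":0},{"jaw":0,"linear":[0,0,-0.003],"yaw":0},{"jaw":0,"linear":[0,0,-0.003],"yaw":0}]'
python3 -m handwheel '[{"jaw":0,"linear":[0,0,-0.001],"yaw":0},{"jaw":0,"linear":[0,0,-0.002],"yaw":0},{"jaw":0,"linear":[0,0,-0.003],"yaw":0},{"jaw":0,"linear":[0,0,-0.003],"yaw":0},{"jaw":0,"linear":[0,0,-0.003],"yaw":0}]'
cat > s.py <<'E'
from h import *
f=[];w=[]
for i in range(8):
    c=viewer.read_camera("side" if i%2 else "scene"); s=manip.state(); f.append(s["ft_force"]); w.append(s["wrist_torque"])
print(np.mean(f,0),np.std(f,0),np.mean(w,0),s["ee_pos"],s["ee_rot"],s["time_s"])
for n in("scene","side"):
    c=viewer.read_camera(n); W=cloud(c).reshape(-1,3); p=s["ee_pos"]
    Q=W[(np.hypot(W[:,0]-p[0],W[:,1]-p[1])<.0125)&(W[:,2]>.052)&(W[:,2]<.085)]
    cam=-np.array(c["R"]).T@c["t"]; d=p[:2]-cam[:2]; d/=np.hypot(*d)
    for z in np.arange(.052,.084,.002):
        q=Q[(Q[:,2]>=z)&(Q[:,2]<z+.002)]; l=(q[:,:2]-p[:2])@np.array([-d[1],d[0]])
        print(n,round(z,3),len(q),(np.ptp(l).round(4),((l.max()+l.min())/2).round(4)) if len(q) else "",end=" | ")
    print()
E
python3 s.py
```

```text
time_s: 14.48
ee_pos: [0.5261, 0.2231, 0.0763]
ee_rot: [-0.0, 0.707, 0.707, -0.0]
ft_force: [-0.8, -0.3, -0.5]
finger_gap: 0.017
finger_force: 30.0
time_s: 14.9
ee_pos: [0.5264, 0.2233, 0.0736]
ee_rot: [0.0, 0.707, 0.707, 0.0]
ft_force: [0.1, -0.1, 1.5]
finger_gap: 0.0173
finger_force: 30.0
time_s: 15.32
ee_pos: [0.5264, 0.2232, 0.0706]
ee_rot: [0.0, 0.707, 0.707, 0.0]
ft_force: [-0.4, 0.4, 1.0]
finger_gap: 0.017
finger_force: 30.0
[-0.20396307 -0.34025864  1.93318273] [0.41539466 0.22372724 0.56853585] [-0.0093154   0.09313747 -0.00950254] [0.52632998 0.22324131 0.0705674 ] [2.09553587e-05 7.07110532e-01 7.07103023e-01 9.72877886e-05] 15.7167
scene 0.052 2 (np.float64(0.0051), np.float64(-0.0022)) | scene 0.054 2 (np.float64(0.0001), np.float64(-0.0023)) | scene 0.056 2 (np.float64(0.0077), np.float64(-0.001)) | scene 0.058 4 (np.float64(0.0077), np.float64(-0.0012)) | scene 0.06 2 (np.float64(0.0024), np.float64(0.0013)) | scene 0.062 2 (np.float64(0.0026), np.float64(-0.0013)) | scene 0.064 3 (np.float64(0.0051), np.float64(-0.0001)) | scene 0.066 3 (np.float64(0.0051), np.float64
[... 746 characters left out ...]
), np.float64(0.0014)) | side 0.062 7 (np.float64(0.0058), np.float64(0.0012)) | side 0.064 4 (np.float64(0.0043), np.float64(0.0019)) | side 0.066 1 (np.float64(0.0), np.float64(-0.0017)) | side 0.068 5 (np.float64(0.0072), np.float64(0.0003)) | side 0.07 11 (np.float64(0.0143), np.float64(0.0009)) | side 0.072 15 (np.float64(0.0157), np.float64(0.0015)) | side 0.074 13 (np.float64(0.0157), np.float64(0.0014)) | side 0.076 14 (np.float64(0.0157), np.float64(0.0013)) | side 0.078 15 (np.float64(0.0156), np.float64(0.0012)) | side 0.08 12 (np.float64(0.0169), np.float64(0.0017)) | side 0.082 15 (np.float64(0.0154), np.float64(0.0024)) | side 0.084 10 (np.float64(0.0154), np.float64(0.0023)) |
```

```bash
python3 -m handwheel '[{"jaw":0,"linear":[0,0.0005,-0.0004],"yaw":0},{"jaw":0,"linear":[0,0.0005,-0.0004],"yaw":0},{"jaw":0,"linear":[0,0.0005,-0.0004],"yaw":0},{"jaw":0,"linear":[0,0.0005,-0.0004],"yaw":0}]'
python3 s.py | head -1; python3 p.py | grep slope
python3 - <<'E'
from h import *
c=viewer.read_camera("side"); cv2.imwrite("pics/fin.png",cv2.resize(c["image"][180:330,190:390,::-1],(800,600),interpolation=cv2.INTER_CUBIC))
E
```

```text
time_s: 16.15
ee_pos: [0.5263, 0.2235, 0.0701]
ee_rot: [0.0, 0.707, 0.707, -0.0]
ft_force: [-0.2, -1.2, 2.4]
finger_gap: 0.0173
finger_force: 30.0
[ 0.27138418 -0.71188389  1.96496263] [0.31009225 0.6309388  0.43860567] [-0.24079151  0.03739011 -0.00358468] [0.52634721 0.2235993  0.07013663] [6.50893297e-05 7.07133390e-01 7.07080168e-01 1.45724881e-05] 16.55
scene 844 slope,z [-0.0045  0.0493]
side 3737 slope,z [-0.0016  0.0493]
```

View pics/fin.png

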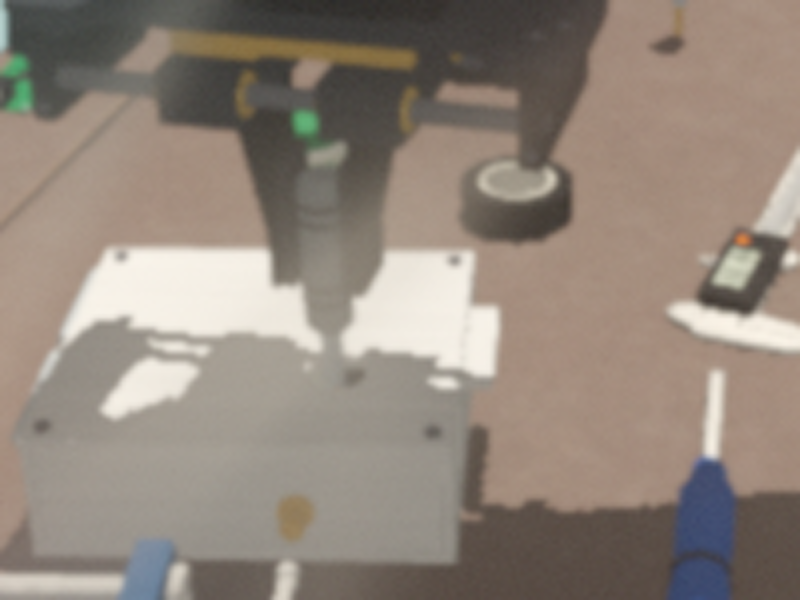

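The final view shows the lid flat and the barrel standing upright in the port at about (330,370), maybe 1 mm off centre towards +x. I'll lift briefly, recentre and press again so there's no side load.

```bash
python3 -m handwheel '[{"jaw":0,"linear":[0,0,0.004],"yaw":0},{"jaw":0,"linear":[0,0,0.008],"yaw":0},{"jaw":0,"linear":[-0.001,0,0.008],"yaw":0},{"jaw":0,"linear":[-0.001,0,0.008],"yaw":0},{"jaw":0,"linear":[-0.001,0,0.006],"yaw":0}]'
python3 s.py | head -1
python3 -m handwheel '[{"jaw":0,"linear":[0,0,-0.002],"yaw":0},{"jaw":0,"linear":[0,0,-0.004],"yaw":0},{"jaw":0,"linear":[0,0,-0.006],"yaw":0},{"jaw":0,"linear":[0,0,-0.006],"yaw":0},{"jaw":0,"linear":[0,0,-0.006],"yaw":0}]'
python3 s.py | head -1
```

```text
time_s: 17.22
ee_pos: [0.5252, 0.224, 0.0763]
ee_rot: [-0.0, 0.707, 0.707, 0.0]
ft_force: [-0.0, 0.2, -0.9]
finger_gap: 0.0171
finger_force: 30.0
[-0.15113194  0.18217712 -0.48954504] [0.37557049 0.34532672 0.69667897] [ 0.02803525 -0.0135762  -0.01188655] [0.52517643 0.22362073 0.0760076 ] [-3.65910668e-05  7.07103103e-01  7.07110445e-01 -1.38193031e-04] 17.6167
time_s: 18.13
ee_pos: [0.5254, 0.2237, 0.0702]
ee_rot: [0.0, 0.707, 0.707, 0.0]
ft_force: [-0.7, -1.7, 1.6]
finger_gap: 0.017
finger_force: 30.0
[-0.40328329 -0.27063547  1.97755793] [0.44673665 0.42868213 0.37327741] [-0.08020911  0.08633258 -0.01116982] [0.52536689 0.22370098 0.07021948] [5.03383072e-05 7.07111910e-01 7.07101640e-01 1.21330442e-04] 18.5333
```

```bash
python3 -c "
from rig import manip
print(manip.job_done())"
```

```text
the job is handed in; nothing more can be done
None
```

I shut the lid, then passed the probe upright through the port and handed the job in at about 18.5 s with the arm still pressing it on the test pad at about 2.5 N (plunger roughly 5–6 mm in, from force and height); the verdict was not shown.

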